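# Put the loose collets back in their trays

## Robot

A 6-joint arm with a two-finger parallel gripper is mounted at the origin on the work surface. World frame = base frame: x ahead of the robot, y to its left, z up, the work surface at z = 0. Lengths are in m, angles in rad, forces in N, time in s.
With the tool pointing down it reaches from about 0.35 to 0.925 m from the base axis. Payload 6.4 kg.
Tool frame: the origin (TCP) lies midway between the tips of the shut fingers; the grasp point (between the pads) lies 19 mm behind it; z points along the fingers, y is the direction in which the jaws open and shut (so a half turn about z gives the same grasp; the last joint's range is limited). The gripper opens to 94 mm and grips with 3 to 60 N. Pads are 16 mm wide; open, the fingers measure 119 mm over their backs; the gripper's body (75 mm by 177 mm) begins 78 mm behind the grasp point.
Start: joints at [1.108, 0.245, 1.558, -0, 1.339, -0.174], TCP at [0.185, 0.623, 0.205] pointing down, gripper open.
Joint ranges: [-3.13, 3.13], [-1.02, 2.26], [0.13, 2.54], [-0.95, 4.09], [0.21, 2.88], [-2.74, 2.74]. Speed limits (rad/s): [2.57, 2.57, 3.14, 3.14, 3.14, 3.14].

## Interface

Orientations are given as [roll, pitch, yaw] about the fixed x, y, z axes, in that order (R = Rz(yaw) Ry(pitch) Rx(roll)).
In Python, from bench import status, cams, hand_in gives the robot as it stands.
- The arm moves only by the tool play_rows, never from a script. Its arguments are lists of equal length, an entry for each row: "delta_rot": the turn, a rotation vector about the world's x, y, z in degrees, a list of three; "translation": the shift along the world's x, y, z in cm, a list of three; "hand": the finger opening in cm, from 0 to 9.4. A call has 1 to 20 rows; each row shifts and turns the commanded pose from where the row before left it; what a row does not reach is not made up. A row lasts 1/10 s, in which the tool goes at most 50 mm and 8.59 degrees, less where a joint would pass 70% of its speed; a pose out of reach is approached as far as the arm can. A call is refused whole if a number of a shift passes 5 or a number of a turn 8.59, either way. A call with a gripper value outside its range is refused whole. The fingers move at their own pace and stop on an object; "newtons" is the grip in N (left out, the last holds). Time passes only in rows, so rows that do not move let the fingers close. It gives the time, the measured TCP pose, the force and the opening at its end, in the units of the state.
- status.sense(): the state, without advancing time (a new reading comes with each control period).
- cams.grab_frame(name): name is "scene" or "top"; returns the picture (420x560x3 uint8, red, green, blue); there is no depth.
- cams.camera_model(name): a dict with "K" (3x3 intrinsics, pixels), "world_from_camera" (4x4, takes a point from camera to world coordinates). Camera axes: x right, y down, z forward; pixel columns grow to the right and rows downward; lengths in m; the calibration is good to about 2 mm. A picture is of the moment at which its call begins. camera_model takes no time and is no camera call.
- hand_in(): hands the job in, once; it reports no verdict.
The state is a dict: "time": time; "q": joint angles; "joint_vel": joint speeds; "joint_efforts": joint torques, N m; "tcp_pos": TCP position; "ee_rot": TCP orientation; "force": force on the tool from outside, world axes, zero at the start; "moment": the same for the moment, N m; "opening": finger opening in m.
Only numpy, scipy, OpenCV 4.12 (cv2) and the standard library are available. Lean on these libraries where they do the work, as an engineer would, in place of code of your own. Each camera call takes 0.05 s, during which the arm holds its last target.

## Task

The job on the machine is finished: put the four loose spring collets back in their trays. Each goes upright, narrow end down, fully into the empty middle pocket of the tray holding its own size; set them down, do not drop them, and leave the two dark clamping nuts where they lie.

Things in the scene. Friction and masses are not known exactly. Their poses are not given: they have to be found in the camera images.
- collet_xl: The largest of four loose spring collets: bright steel slotted cone standing on its narrow end. 46 mm tall; widest, 41 mm, in a plain ring 36 to 41 mm above its foot (the grip; fingers may reach lower beside the taper, 31 mm wide at the foot). Round: any grip direction. Origin at the centre of its foot, z up. Other small things stand 25 mm or more clear of it.
- collet_l: The second largest of four loose spring collets: bright steel slotted cone standing on its narrow end. 40 mm tall; widest, 33 mm, in a plain ring 31 to 36 mm above its foot (the grip; fingers may reach lower beside the taper, 24.5 mm wide at the foot). Round: any grip direction. Origin at the centre of its foot, z up. Other small things stand 25 mm or more clear of it.
- collet_m: The third largest of four loose spring collets: bright steel slotted cone standing on its narrow end. 34 mm tall; widest, 26 mm, in a plain ring 27 to 31 mm above its foot (the grip; fingers may reach lower beside the taper, 19 mm wide at the foot). Round: any grip direction. Origin at the centre of its foot, z up. Other small things stand 25 mm or more clear of it.
- collet_s: The smallest of four loose spring collets: bright steel slotted cone standing on its narrow end. 27.5 mm tall; widest, 17 mm, in a plain ring 21 to 25 mm above its foot (the grip; fingers may reach lower beside the taper, 11.5 mm wide at the foot). Round: any grip direction. Origin at the centre of its foot, z up. Other small things stand 25 mm or more clear of it.
- tray_xl: Blue tray for the 41 mm collet, fixed, 59 x 171 x 18 mm (x, y, z): a row of three square pockets along y. Outer two, 56 mm off along y, hold fixed collets, tops 49 mm above the bench. Middle one empty: floor 3 mm above the bench, 37 mm square, sloped sides to 51 mm at the mouth. Origin under its centre, at bench level, z up. Finger room on the pocket's x sides, not its y sides.
- tray_l: Green tray for the 33 mm collet, fixed, 51 x 147 x 16 mm (x, y, z): a row of three square pockets along y. Outer two, 48 mm off along y, hold fixed collets, tops 43 mm above the bench. Middle one empty: floor 3 mm above the bench, 30.5 mm square, sloped sides to 43 mm at the mouth. Origin under its centre, at bench level, z up. Finger room on the pocket's x sides, not its y sides.
- tray_m: Ochre yellow tray for the 26 mm collet, fixed, 44 x 132 x 14 mm (x, y, z): a row of three square pockets along y. Outer two, 44 mm off along y, hold fixed collets, tops 37 mm above the bench. Middle one empty: floor 3 mm above the bench, 25 mm square, sloped sides to 36 mm at the mouth. Origin under its centre, at bench level, z up. Finger room on the pocket's x sides, not its y sides.
- tray_s: Brick red tray for the 17 mm collet, fixed, 35 x 111 x 11 mm (x, y, z): a row of three square pockets along y. Outer two, 38 mm off along y, hold fixed collets, tops 30.5 mm above the bench. Middle one empty: floor 3 mm above the bench, 17.5 mm square, sloped sides to 27 mm at the mouth. Origin under its centre, at bench level, z up. Finger room on the pocket's x sides, not its y sides.
- nut_big: Bystander: the larger clamping nut, a blackened steel ring with notches round its edge, diameter 50 mm, 23.5 mm high, lying flat. Origin at the centre of its underside, z up. To be left where it is.
- nut_small: Bystander: the smaller clamping nut, blackened steel with notches, diameter 32 mm, 18 mm high, lying flat. Origin at the centre of its underside, z up. To be left where it is.

How it is judged:
By the outcome, as a careful person would: the job done as asked, in the order asked, and still so for the second after the job is handed in, with the robot touching nothing.
It also fails if it takes over 102 s, if anything falls off the work surface, if the arm or the gripper's body presses on something with over 40 N, if the wrist force passes 120 N, or if a joint passes its speed limit or range.

## Working session

There is one attempt and no reset: what is moved stays moved. The work goes in short steps, Python scripts to look and compute and a tool call to move; the robot and the scene stay as the last step left them, time stands still between calls to the robot, and variables do not carry over. Pictures are saved under pics/ and viewed, and the job is handed in when it is done.

Besides the shell and the picture viewer there is one more tool, called as a command line: name --argument value ..., lists and objects as JSON in quotes. play_rows: Moves the arm, as the interface text tells. Its arguments: {"type":"object","properties":{"delta_rot":{"type":"array","items":{"type":"array","items":{"type":"number"}}},"translation":{"type":"array","items":{"type":"array","items":{"type":"number"}}},"hand":{"type":"array","items":{"type":"number"}},"newtons":{"type":"number"}},"required":["delta_rot","translation","hand"]}

```bash
mkdir -p pics; ls; python3 - <<'E'
from bench import status,cams
import cv2,numpy as np
s=status.sense();print(s)
for n in("scene","top"):
    f=cams.grab_frame(n);cv2.imwrite(f"pics/{n}0.png",f[:,:,::-1]);np.save(f"{n}0.npy",f)
    m=cams.camera_model(n);print(n,np.array(m["K"]).round(1).tolist(),np.array(m["world_from_camera"]).round(4).tolist())
E
```

```text
pics
{'time': 0.0, 'q': array([ 1.10790231e+00,  2.45789046e-01,  1.55897367e+00, -7.61130015e-06,
        1.33867030e+00, -1.74090511e-01]), 'joint_vel': array([ 0.00078522, -0.00010591,  0.00136214, -0.00162689,  0.00109211,
        0.0010627 ]), 'joint_efforts': array([-3.53018722e-04, -4.15824509e+01, -3.14611781e+01,  6.84640207e-02,
        3.30297137e-02, -1.48174763e-04]), 'tcp_pos': array([0.1848519 , 0.62255809, 0.20438304]), 'ee_rot': array([-3.13977883e+00, -3.11481413e-04,  2.85279062e+00]), 'force': array([-0.52829349,  0.21928481,  0.51962378]), 'moment': array([-0.03513101,  0.04519378,  0.00268196]), 'opening': 0.09379816241276996}
scene [[478.0, 0.0, 285.1], [0.0, 478.0, 210.1], [0.0, 0.0, 1.0]] [[-0.6272, 0.6556, -0.4204, 0.9197], [0.7788, 0.5321, -0.3322, 0.3079], [0.0059, -0.5358, -0.8443, 0.8328], [0.0, 0.0, 0.0, 1.0]]
top [[490.6, 0.0, 278.0], [0.0, 490.6, 214.2], [0.0, 0.0, 1.0]] [[0.0139, -0.9943, 0.1059, 0.452], [-0.9999, -0.0132, 0.0078, -0.006], [-0.0063, -0.106, -0.9943, 0.9677], [0.0, 0.0, 0.0, 1.0]]
```

View pics/scene0.png

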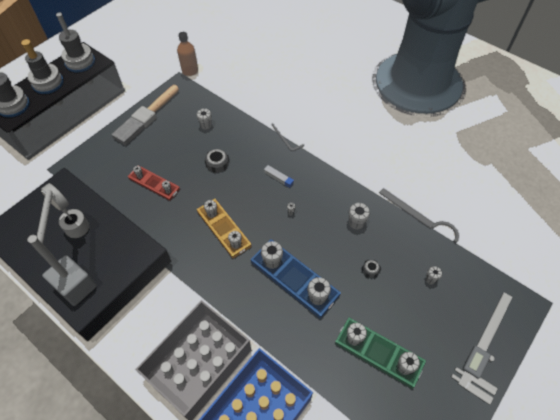

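View pics/top0.png

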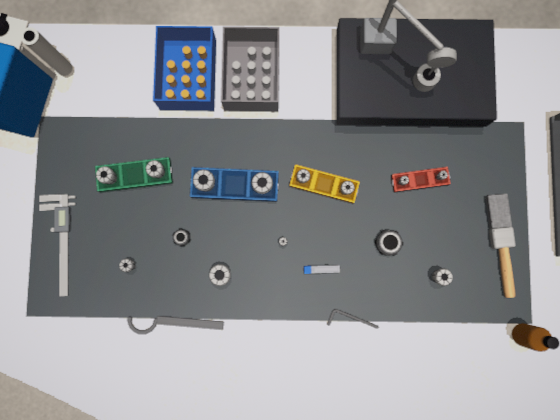

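The top view shows loose collets at about (220,275), (445,277), (127,265) and (283,241). The green, blue, ochre and red trays are at (133,174), (235,184), (325,184) and (421,180). I'll zoom in on these.

```bash
python3 - <<'E'
import numpy as np,cv2
f=np.load("top0.npy")[:,:,::-1]
def crop(f,c,r,h=20,k=8): return cv2.resize(f[r-h:r+h,c-h:c+h],None,fx=k*20/h*0.6,fy=k*20/h*0.6,interpolation=cv2.INTER_NEAREST)
a=[crop(f,c,r) for c,r in((220,275),(445,277),(127,265),(283,241))]
b=[crop(f,c,r,45) for c,r in((235,184),(133,174),(325,184),(421,180))]
o=np.vstack([np.hstack(a),cv2.resize(np.hstack(b),(a[0].shape[1]*4,a[0].shape[0]))])
print(o.shape);cv2.imwrite("pics/c1.png",o)
f=np.load("scene0.npy")[:,:,::-1]
a=[crop(f,c,r) for c,r in((359,215),(204,119),(434,276),(291,210))]
b=[crop(f,c,r,45) for c,r in((294,277),(380,352),(223,227),(154,182))]
o=np.vstack([np.hstack(a),cv2.resize(np.hstack(b),(a[0].shape[1]*4,a[0].shape[0]))])
cv2.imwrite("pics/c2.png",o)
E
```

```text
(384, 768, 3)
```

View pics/c1.png

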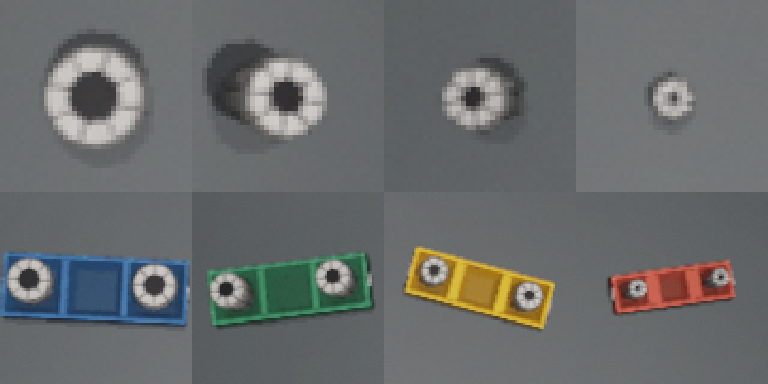

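View pics/c2.png

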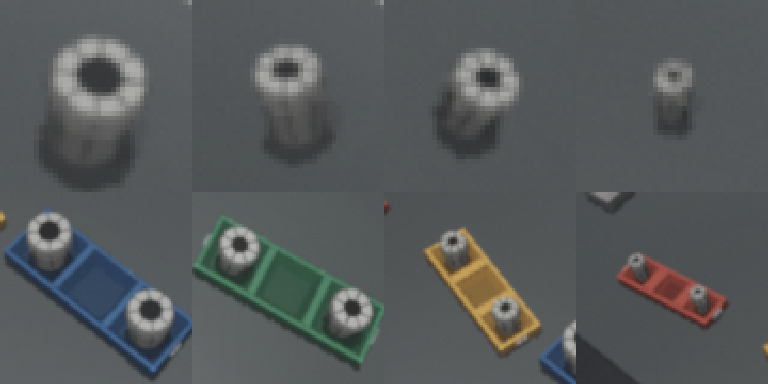

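```bash
cat > h.py <<'E'
import numpy as np,cv2
from bench import cams
def ray(n,u,v,z):
    m=cams.camera_model(n);K=np.array(m["K"]);T=np.array(m["world_from_camera"])
    d=T[:3,:3]@np.linalg.solve(K,[u,v,1]);o=T[:3,3];return (o+d*(z-o[2])/d[2])
def proj(n,p):
    m=cams.camera_model(n);K=np.array(m["K"]);T=np.array(m["world_from_camera"])
    c=K@(T[:3,:3].T@(np.array(p)-T[:3,3]));return c[:2]/c[2]
def blob(img,u,v,h=16,thr=None):
    """bright annulus near u,v: hull centre via minEnclosing/ellipse"""
    k=6;u=int(round(u));v=int(round(v))
    g=cv2.cvtColor(img[v-h:v+h,u-h:u+h],cv2.COLOR_RGB2HSV)
    hsv=cv2.resize(g,None,fx=k,fy=k,interpolation=cv2.INTER_CUBIC)
    val=cv2.resize(img[v-h:v+h,u-h:u+h].min(2),None,fx=k,fy=k,interpolation=cv2.INTER_CUBIC)
    if thr is None: thr=(np.percentile(val,99.5)+np.percentile(val,30))/2
    m=(val>thr).astype(np.uint8)
    m=cv2.morphologyEx(m,cv2.MORPH_CLOSE,np.ones((9,9)))
    cs,_=cv2.findContours(m,cv2.RETR_EXTERNAL,cv2.CHAIN_APPROX_NONE)
    cs=[c for c in cs if cv2.contourArea(c)>60]
    c=min(cs,key=lambda c:np.linalg.norm(np.array(cv2.minEnclosingCircle(c)[0])-h*k))
    c=cv2.convexHull(c)
    e=cv2.fitEllipse(c)
    return (e[0][0]+.5)/k-.5+u-h,(e[0][1]+.5)/k-.5+v-h,e[1][0]/k,e[1][1]/k
E
python3 - <<'E'
from h import *
t=np.load("top0.npy");s=np.load("scene0.npy")
L=dict(xl=((220,275),.046,(359,211)),l=((445,277),.040,(204,115)),m=((127,265),.034,(435,272)),s=((283,241),.0275,(291,207)))
for n,(c,z,cs) in L.items():
    a=blob(t,*c);b=blob(s,*cs)
    print(n,np.round(a,1),ray("top",*a[:2],z)[:2].round(4),"d mm",round(a[3]/490*(.97-z)*1000,1),"|",np.round(b,1),ray("scene",*b[:2],z)[:2].round(4))
T=dict(xl=(.049,(203,180),(262,183),(272,252),(319,288)),l=(.043,(104,174),(154,168),(357,331),(410,361)),m=(.037,(303,175),(348,187),(211,206),(235,236)),s=(.0305,(404,180),(443,175),(138,170),(167,184)))
for n,(z,a,b,c,d) in T.items():
    for cam,im,p,q in(("top",t,a,b),("scene",s,c,d)):
        r=[blob(im,*x,h=12) for x in(p,q)];w=[ray(cam,*x[:2],z) for x in r]
        D=w[1]-w[0];print(n,cam,np.round(r,1).tolist(),"mid",((w[0]+w[1])/2)[:2].round(4),"sep",np.linalg.norm(D).round(4),"yawdeg of y axis",np.degrees(np.arctan2(D[1],D[0])).round(1))
E
```

```text
xl [219.  274.7  19.5  19.7] [0.4353 0.1098] d mm 37.2 | [359.2 210.5  16.   19.3] [0.4375 0.1112]
l [444.1 276.8  15.4  16. ] [ 0.4372 -0.3112] d mm 30.4 | [203.2 113.2  10.4  13.5] [ 0.4398 -0.3093]
m [125.1 264.8  11.9  12.4] [0.4512 0.29  ] d mm 23.7 | [435.  271.9  11.3  13.3] [0.4533 0.2911]
s [282.7 240.9   7.3   7.6] [ 0.5008 -0.0084] d mm 14.7 | [290.7 205.6   6.6   7.9] [ 0.5032 -0.0069]
xl top [[202.8, 179.4, 19.6, 20.2], [261.7, 182.0, 19.7, 20.1]] mid [0.6127 0.089 ] sep 0.112 yawdeg of y axis -91.9
xl scene [[271.4, 250.0, 17.9, 20.2], [318.9, 287.0, 19.6, 21.1]] mid [0.615  0.0905] sep 0.112 yawdeg of y axis 88.1
l top [[103.6, 174.1, 15.4, 15.9], [153.5, 168.1, 15.7, 16.1]] mid [0.6299 0.289 ] sep 0.0962 yawdeg of y axis -82.2
l scene [[356.7, 331.1, 16.8, 18.2], [409.4, 360.9, 17.4, 19.5]] mid [0.6322 0.2903] sep 0.0959 yawdeg of y axis 97.8
m top [[303.1, 175.2, 12.3, 12.6], [347.5, 186.9, 12.3, 12.6]] mid [ 0.6164 -0.0885] sep 0.0879 yawdeg of y axis -104.3
m scene [[209.6, 204.6, 10.2, 11.9], [234.1, 235.7, 11.4, 12.5]] mid [ 0.6187 -0.087 ] sep 0.088 yawdeg of y axis 75.5
s top [[404.3, 179.6, 7.8, 8.2], [444.7, 174.9, 8.0, 11.8]] mid [ 0.6275 -0.2808] sep 0.0786 yawdeg of y axis -82.6
s scene [[136.3, 168.5, 6.5, 8.1], [165.3, 183.2, 6.8, 7.8]] mid [ 0.6304 -0.2777] sep 0.076 yawdeg of y axis 99.0
```

```bash
python3 - <<'E'
from h import *
t=np.load("top0.npy")
hsv=cv2.cvtColor(t,cv2.COLOR_RGB2HSV)
for n,(lo,hi),z in(("xl",(100,118),.018),("l",(65,90),.016),("m",(18,30),.014),("s",(0,8),.011)):
    m=cv2.inRange(hsv,(lo,110,50),(hi,255,255));m[:150]=0;m[205:]=0
    m=cv2.morphologyEx(m,cv2.MORPH_CLOSE,np.ones((5,5)))
    if n=="s": m[:,:385]=0
    c=max(cv2.findContours(m,0,1)[0],key=cv2.contourArea);b=cv2.boxPoints(cv2.minAreaRect(c))
    w=np.array([ray("top",*p,z)[:2] for p in b])
    e=[w[1]-w[0],w[2]-w[1]];e.sort(key=np.linalg.norm)
    print(n,w.mean(0).round(4),[np.linalg.norm(x).round(4) for x in e],"x axis deg",np.degrees(np.arctan2(e[0][1],e[0][0])).round(1)%180)
def tri(a,b):
    A=[];y=[]
    for n,p in(("top",a),("scene",b)):
        m=cams.camera_model(n);T=np.array(m["world_from_camera"]);d=T[:3,:3]@np.linalg.solve(np.array(m["K"]),[*p,1]);d/=np.linalg.norm(d);P=np.eye(3)-np.outer(d,d);A.append(P);y.append(P@T[:3,3])
    return np.linalg.lstsq(np.vstack(A),np.hstack(y),rcond=None)[0].round(3)
print("head",tri((428,77),(73,222)),"elbow",tri((440,57),(52,195)), "post", tri((379,33),(66,276)))
print("plate corner",tri((338,124),(88,327)),tri((492,124),(0,222)))
E
```

```text
xl [0.612  0.0892] [np.float64(0.0601), np.float64(0.1714)] x axis deg 179.3
l [0.629  0.2886] [np.float64(0.0516), np.float64(0.1486)] x axis deg 9.099999999999994
m [ 0.616  -0.0882] [np.float64(0.0459), np.float64(0.1332)] x axis deg 166.0
s [ 0.6279 -0.2791] [np.float64(0.0356), np.float64(0.1126)] x axis deg 6.199999999999989
head [ 0.809 -0.277  0.077] elbow [ 0.81  -0.272  0.169] post [ 0.885 -0.182  0.099]
plate corner [ 0.86  -0.182 -0.183] [ 0.843 -0.539 -0.158]
```

play_rows --delta_rot '[[0, 0, -5.38], [0, 0, -5.38], [0, 0, -5.38], [0, 0, -5.38], [0, 0, -5.38], [0, 0, -5.38], [0, 0, -5.38], [0, 0, -5.38], [0, 0, -5.38], [0, 0, -5.38], [0, 0, -5.38], [0, 0, -5.38], [0, 0, -5.38], [0, 0, -5.38], [0, 0, 0], [0, 0, 0]]' --translation '[[1.8, -3.66, -0.3], [1.8, -3.66, -0.3], [1.8, -3.66, -0.3], [1.8, -3.66, -0.3], [1.8, -3.66, -0.3], [1.8, -3.66, -0.3], [1.8, -3.66, -0.3], [1.8, -3.66, -0.3], [1.8, -3.66, -0.3], [1.8, -3.66, -0.3], [1.8, -3.66, -0.3], [1.8, -3.66, -0.3], [1.8, -3.66, -0.3], [1.8, -3.66, -0.3], [0, 0, 0], [0, 0, 0]]' --hand '[9.4, 9.4, 9.4, 9.4, 9.4, 9.4, 9.4, 9.4, 9.4, 9.4, 9.4, 9.4, 9.4, 9.4, 9.4, 9.4]' --newtons 25

```text
time: 1.7
tcp_pos: [0.4368, 0.1103, 0.1631]
ee_rot: [-3.14, -0.0, 1.537]
force: [-0.6, -0.3, -0.2]
opening: 0.0942
```

play_rows --delta_rot '[[0, 0, 0], [0, 0, 0], [0, 0, 0], [0, 0, 0], [0, 0, 0], [0, 0, 0], [0, 0, 0]]' --translation '[[0, 0, -2], [0, 0, -2], [0, 0, -2], [0, 0, -2], [0, 0, 0], [0, 0, 0], [0, 0, 0]]' --hand '[6, 6, 6, 6, 6, 6, 6]'

```text
time: 2.4
tcp_pos: [0.4378, 0.1113, 0.0847]
ee_rot: [3.14, -0.0, 1.54]
force: [0.4, -0.2, 0.1]
opening: 0.0601
```

```bash
python3 - <<'E'
from h import *
for n in("scene","top"):
    f=cams.grab_frame(n);np.save(n+"1.npy",f)
    if n=="scene":
        cv2.imwrite("pics/s1.png",cv2.resize(f[130:290,260:460,::-1],None,fx=4,fy=3.75)[:600,:800])
    else: cv2.imwrite("pics/t1.png",cv2.resize(f[180:330,130:330,::-1],None,fx=4,fy=4))
E
```

```text
(no output)
```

View pics/s1.png

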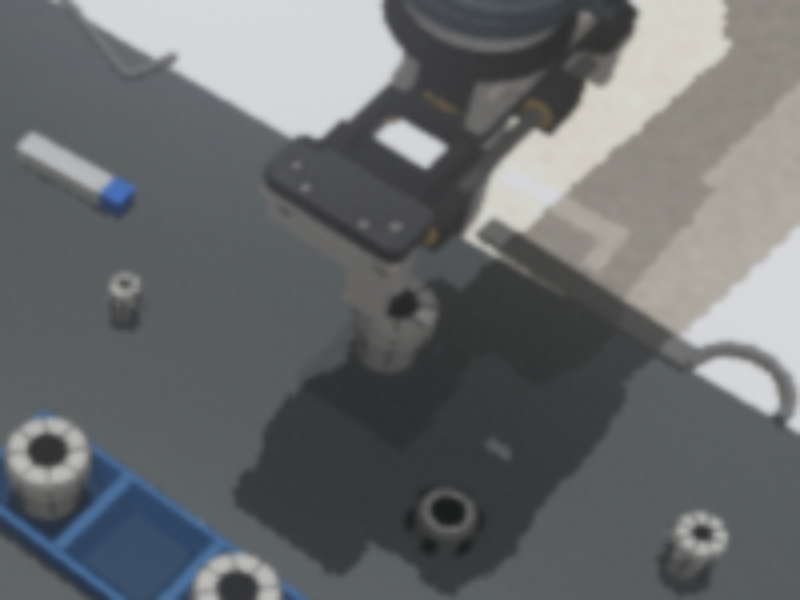

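View pics/t1.png

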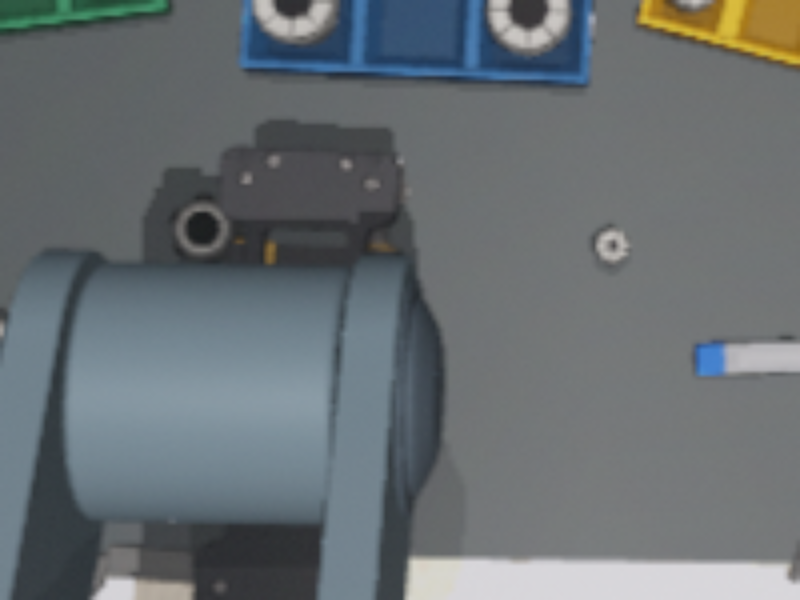

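The scene view shows the finger beside the xl collet, whose top is at about (400,305) in the crop, and it looks aligned. The blue tray is clear. I'll descend and grip.

play_rows --delta_rot '[[0, 0, 0], [0, 0, 0], [0, 0, 0], [0, 0, 0], [0, 0, 0], [0, 0, 0]]' --translation '[[0, 0, -2], [0, 0, -2], [0, 0, -1.5], [0, 0, -0.9], [0, 0, 0], [0, 0, 0]]' --hand '[6, 6, 6, 6, 6, 6]'

```text
time: 3.1
tcp_pos: [0.4378, 0.1107, 0.0202]
ee_rot: [3.14, -0.0, 1.538]
force: [0.3, 0.4, 0.2]
opening: 0.0598
```

play_rows --delta_rot '[[0, 0, 0], [0, 0, 0], [0, 0, 0], [0, 0, 0], [0, 0, 0], [0, 0, 0]]' --translation '[[0, 0, 0], [0, 0, 0], [0, 0, 0], [0, 0, 0], [0, 0, 0], [0, 0, 0]]' --hand '[3.5, 3.5, 3.5, 3.5, 3.5, 3.5]'

```text
time: 3.7
tcp_pos: [0.4373, 0.1107, 0.0199]
ee_rot: [3.141, -0.0, 1.538]
force: [-2.6, 0.6, 5.9]
opening: 0.0404
```

```bash
python3 - <<'E'
from h import *
from bench import status
for i in range(3):
    s=status.sense();print(s["tcp_pos"],s["ee_rot"],s["opening"],s["force"])
f=cams.grab_frame("scene")
cv2.imwrite("pics/s2.png",cv2.resize(f[150:270,300:460,::-1],None,fx=5,fy=5))
s=status.sense();print(s["tcp_pos"])
E
```

```text
[0.43733608 0.11072504 0.01992689] [ 3.14144857e+00 -1.23002779e-05  1.53826758e+00] 0.040368330542000806 [-2.6445896   0.55234479  5.9425141 ]
[0.43733608 0.11072504 0.01992689] [ 3.14144857e+00 -1.23002779e-05  1.53826758e+00] 0.040368330542000806 [-2.6445896   0.55234479  5.9425141 ]
[0.43733608 0.11072504 0.01992689] [ 3.14144857e+00 -1.23002779e-05  1.53826758e+00] 0.040368330542000806 [-2.6445896   0.55234479  5.9425141 ]
[0.43736029 0.11071982 0.01995453]
```

View pics/s2.png

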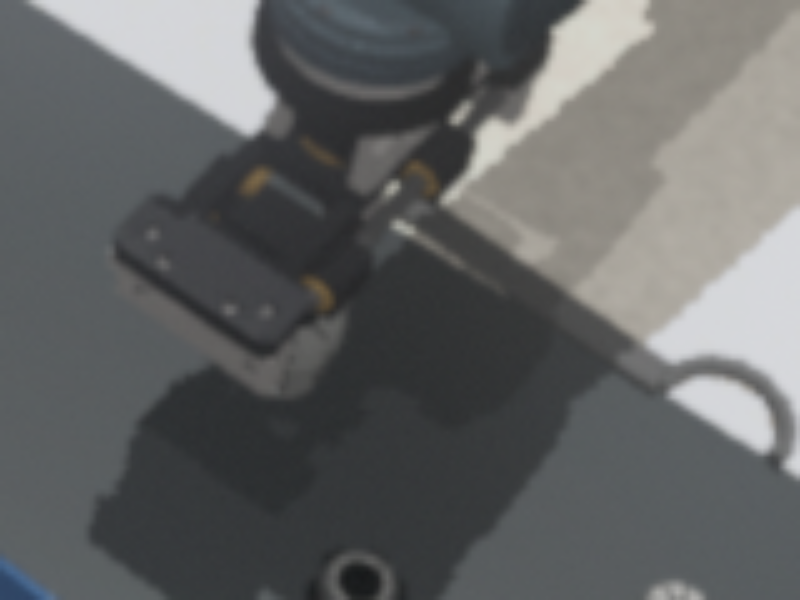

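play_rows --delta_rot '[[0, 0, 0], [0, 0, 0], [0, 0, 0], [0, 0, 0], [0, 0, 0], [0, 0, 0], [0, 0, 0], [0, 0, 0], [0, 0, 0], [0, 0, 0], [0, 0, 0], [0, 0, 0]]' --translation '[[0, 0, 1], [0, 0, 2], [0, 0, 2.5], [0, 0, 2.5], [2.3, -0.26, 0], [2.8, -0.34, 0], [3.3, -0.4, 0], [3.6, -0.4, 0], [3.3, -0.4, 0], [2.3, -0.3, 0], [0, 0, 0], [0, 0, 0]]' --hand '[3.5, 3.5, 3.5, 3.5, 3.5, 3.5, 3.5, 3.5, 3.5, 3.5, 3.5, 3.5]'

```text
time: 4.95
tcp_pos: [0.6125, 0.0897, 0.099]
ee_rot: [-3.14, -0.0, 1.538]
force: [-1.2, -0.4, -2.4]
opening: 0.0403
```

```bash
python3 - <<'E'
from h import *
f=cams.grab_frame("scene")
cv2.imwrite("pics/s3.png",cv2.resize(f[190:340,220:380,::-1],None,fx=4,fy=4))
E
```

```text
(no output)
```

View pics/s3.png

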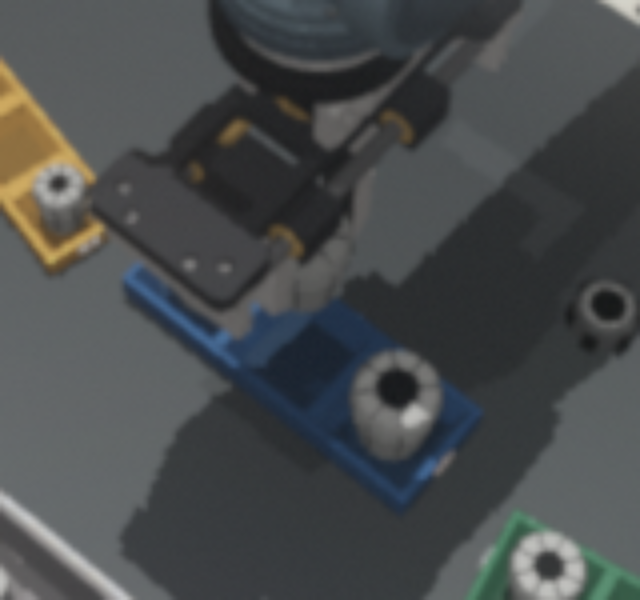

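play_rows --delta_rot '[[0, 0, 0], [0, 0, 0], [0, 0, 0], [0, 0, 0], [0, 0, 0], [0, 0, 0], [0, 0, 0], [0, 0, 0], [0, 0, 0]]' --translation '[[0.1, 0, -1.5], [0, 0, -1.5], [0, 0, -1.5], [0, 0, -1], [0, 0, -0.7], [0, 0, -0.5], [0, 0, -0.4], [0, 0, -0.3], [0, 0, 0]]' --hand '[3.5, 3.5, 3.5, 3.5, 3.5, 3.5, 3.5, 3.5, 3.5]'

```text
time: 5.9
tcp_pos: [0.6141, 0.0897, 0.0253]
ee_rot: [-3.141, 0.0, 1.538]
force: [0.0, -0.6, -2.2]
opening: 0.0402
```

play_rows --delta_rot '[[0, 0, 0], [0, 0, 0], [0, 0, 0]]' --translation '[[0, 0, -0.1], [0, 0, 0], [0, 0, 0]]' --hand '[3.5, 3.5, 3.5]'

```text
time: 6.2
tcp_pos: [0.6143, 0.0897, 0.0247]
ee_rot: [3.141, 0.0, 1.538]
force: [0.1, 0.8, -2.5]
opening: 0.0406
```

play_rows --delta_rot '[[0, 0, 0], [0, 0, 0]]' --translation '[[0, 0, -0.1], [0, 0, 0]]' --hand '[3.5, 3.5]'

```text
time: 6.4
tcp_pos: [0.6141, 0.0897, 0.0234]
ee_rot: [-3.142, 0.0, 1.538]
force: [0.1, 0.1, -2.0]
opening: 0.0398
```

play_rows --delta_rot '[[0, 0, 0], [0, 0, 0]]' --translation '[[0, 0, -0.1], [0, 0, 0]]' --hand '[3.5, 3.5]'

```text
time: 6.6
tcp_pos: [0.6142, 0.0897, 0.023]
ee_rot: [-3.141, 0.0, 1.538]
force: [-2.6, 0.3, 3.4]
opening: 0.0404
```

play_rows --delta_rot '[[0, 0, 0], [0, 0, 0], [0, 0, 0], [0, 0, 0], [0, 0, 0], [0, 0, 0], [0, 0, 0], [0, 0, 0]]' --translation '[[0, 0, 0], [0, 0, 0], [0, 0, 0], [0, 0, 0.5], [0, 0, 1], [0, 0, 2], [0, 0, 2.5], [0, 0, 2.5]]' --hand '[5.2, 5.2, 5.2, 5.2, 5.2, 5.2, 5.2, 5.2]'

```text
time: 7.4
tcp_pos: [0.6142, 0.0897, 0.1091]
ee_rot: [3.141, -0.0, 1.538]
force: [0.0, -0.5, 0.5]
opening: 0.0519
```

play_rows --delta_rot '[[0, 0, 0.82], [0, 0, 0.82], [0, 0, 0.82], [0, 0, 0.82], [0, 0, 0.82], [0, 0, 0.82], [0, 0, 0.82], [0, 0, 0.82], [0, 0, 0.82], [0, 0, 0.82], [0, 0, 0.82], [0, 0, 0.82], [0, 0, 0], [0, 0, 0]]' --translation '[[-1.46, -3.33, 0], [-1.46, -3.33, 0], [-1.46, -3.33, 0], [-1.46, -3.33, 0], [-1.46, -3.33, 0], [-1.46, -3.33, 0], [-1.46, -3.33, 0], [-1.46, -3.33, 0], [-1.46, -3.33, 0], [-1.46, -3.33, 0], [-1.46, -3.33, 0], [-1.46, -3.33, 0], [0, 0, 0], [0, 0, 0]]' --hand '[5.2, 5.2, 5.2, 5.2, 5.2, 5.2, 5.2, 5.2, 5.2, 5.2, 5.2, 5.2, 5.0, 5.0]'

```text
time: 8.8
tcp_pos: [0.4389, -0.3104, 0.1082]
ee_rot: [3.141, 0.0, 1.708]
force: [0.9, 0.4, -0.5]
opening: 0.0498
```

```bash
python3 - <<'E'
from h import *
f=cams.grab_frame("top");np.save("top2.npy",f)
a=blob(f,234,183,h=14);print(np.round(a,1),ray("top",*a[:2],.049)[:2])
cv2.imwrite("pics/t2.png",cv2.resize(f[150:330,150:500,::-1],None,fx=2.2,fy=2.2))
f=cams.grab_frame("scene")
cv2.imwrite("pics/s4.png",cv2.resize(f[50:330,120:380,::-1],None,fx=2.1,fy=2.1))
E
```

```text
[232.5 180.5  19.9  20.1] [0.61309634 0.08856398]
```

View pics/t2.png

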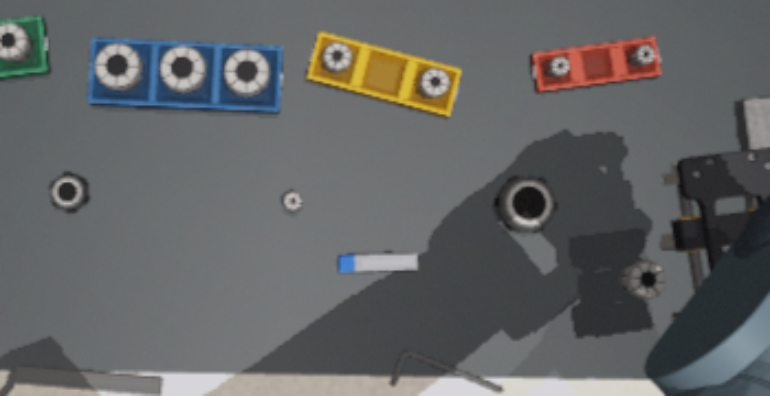

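View pics/s4.png

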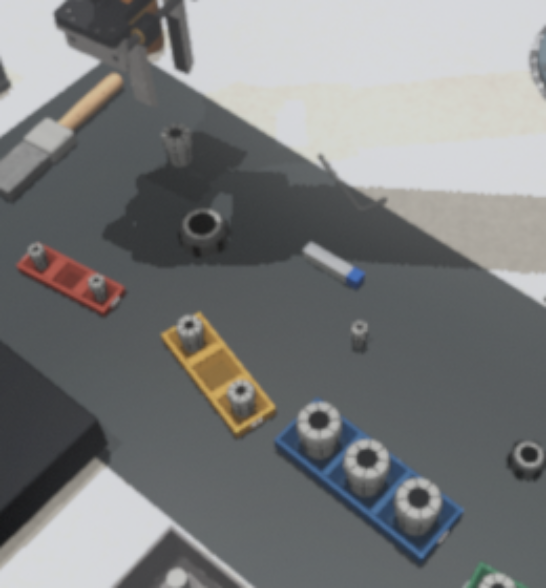

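The XL collet is seated in the blue tray, in line with its neighbours. The gripper is above collet l, so I'll descend and grip.

play_rows --delta_rot '[[0, 0, 0], [0, 0, 0], [0, 0, 0], [0, 0, 0], [0, 0, 0], [0, 0, 0], [0, 0, 0]]' --translation '[[0, 0, -2], [0, 0, -2], [0, 0, -2], [0, 0, -1.7], [0, 0, -1], [0, 0, -0.5], [0, 0, 0]]' --hand '[5.0, 5.0, 5.0, 5.0, 5.0, 5.0, 5.0]'

```text
time: 9.6
tcp_pos: [0.4391, -0.3093, 0.0152]
ee_rot: [-3.141, -0.001, 1.711]
force: [-0.5, 0.1, 1.1]
opening: 0.0497
```

play_rows --delta_rot '[[0, 0, 0], [0, 0, 0], [0, 0, 0], [0, 0, 0], [0, 0, 0]]' --translation '[[0, 0, 0], [0, 0, 0], [0, 0, 0], [0, 0, 0], [0, 0, 0]]' --hand '[2.8, 2.8, 2.8, 2.8, 2.8]'

```text
time: 10.1
tcp_pos: [0.4393, -0.3105, 0.0162]
ee_rot: [3.141, 0.001, 1.71]
force: [-0.4, 0.2, 4.1]
opening: 0.0318
```

play_rows --delta_rot '[[0, 0, 0], [0, 0, 0], [0, 0, 0], [0, 0, 0], [0, 0, 0]]' --translation '[[0, 0, 1], [0, 0, 2], [0, 0, 2.5], [0, 0, 2.5], [0, 0, 1]]' --hand '[2.8, 2.8, 2.8, 2.8, 2.8]'

```text
time: 10.6
tcp_pos: [0.4398, -0.3107, 0.1081]
ee_rot: [3.139, 0.003, 1.71]
force: [0.7, 0.5, -0.4]
opening: 0.0325
```

play_rows --delta_rot '[[0, 0, 0], [0, 0, 0], [0, 0, 0], [0, 0, 0], [0, 0, 0], [0, 0, 0], [0, 0, 0], [0, 0, 0], [0, 0, 0], [0, 0, 0], [0, 0, 0], [0, 0, 0], [0, 0, 0], [0, 0, 0], [0, 0, 0], [0, 0, 0], [0, 0, 0], [0, 0, 0], [0, 0, 0], [0, 0, 0]]' --translation '[[0.48, 1.5, 0], [0.8, 2.5, 0], [1.12, 3.5, 0], [1.12, 3.5, 0], [1.12, 3.5, 0], [1.2, 3.75, 0], [1.2, 3.75, 0], [1.2, 3.75, 0], [1.2, 3.75, 0], [1.2, 3.75, 0], [1.2, 3.75, 0], [1.2, 3.75, 0], [1.2, 3.75, 0], [1.12, 3.5, 0], [1.12, 3.5, 0], [1.12, 3.5, 0], [0.8, 2.5, 0], [0.48, 1.5, 0], [0.32, 1.0, 0], [0, 0, 0]]' --hand '[2.8, 2.8, 2.8, 2.8, 2.8, 2.8, 2.8, 2.8, 2.8, 2.8, 2.8, 2.8, 2.8, 2.8, 2.8, 2.8, 2.8, 2.8, 2.8, 2.8]'

```text
time: 12.6
tcp_pos: [0.6303, 0.2907, 0.1045]
ee_rot: [-3.14, 0.0, 1.711]
force: [-0.2, 0.1, -1.8]
opening: 0.0323
```

```bash
python3 - <<'E'
from h import *
from bench import status
f=cams.grab_frame("scene")
cv2.imwrite("pics/s5.png",cv2.resize(f[260:410,300:460,::-1],None,fx=4,fy=4))
s=status.sense();print(s["tcp_pos"],s["force"],s["opening"])
E
```

```text
[0.63034878 0.28985905 0.10471411] [-0.08445888 -0.58586804 -1.71268102] 0.03166476199628667
```

View pics/s5.png

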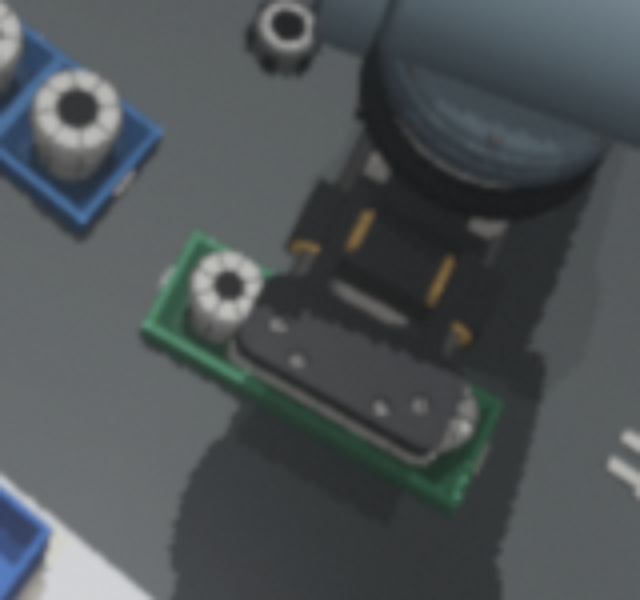

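play_rows --delta_rot '[[0, 0, 0], [0, 0, 0], [0, 0, 0], [0, 0, 0], [0, 0, 0], [0, 0, 0], [0, 0, 0], [0, 0, 0], [0, 0, 0]]' --translation '[[0.05, 0, -1.5], [0, 0, -2], [0, 0, -1.8], [0, 0, -1], [0, 0, -0.7], [0, 0, -0.5], [0, 0, -0.4], [0, 0, -0.3], [0, 0, 0]]' --hand '[2.8, 2.8, 2.8, 2.8, 2.8, 2.8, 2.8, 2.8, 2.8]'

```text
time: 13.55
tcp_pos: [0.6314, 0.2901, 0.0234]
ee_rot: [3.142, -0.0, 1.71]
force: [0.5, 0.9, -0.9]
opening: 0.0321
```

play_rows --delta_rot '[[0, 0, 0], [0, 0, 0]]' --translation '[[0, 0, -0.1], [0, 0, 0]]' --hand '[2.8, 2.8]'

```text
time: 13.75
tcp_pos: [0.6316, 0.2902, 0.0228]
ee_rot: [3.141, -0.0, 1.71]
force: [0.3, -0.4, -1.5]
opening: 0.0323
```

play_rows --delta_rot '[[0, 0, 0], [0, 0, 0]]' --translation '[[0, 0, -0.1], [0, 0, 0]]' --hand '[2.8, 2.8]'

```text
time: 13.95
tcp_pos: [0.6314, 0.2901, 0.0215]
ee_rot: [3.142, 0.0, 1.71]
force: [-0.0, -0.5, -2.8]
opening: 0.0321
```

play_rows --delta_rot '[[0, 0, 0], [0, 0, 0]]' --translation '[[0, 0, -0.1], [0, 0, 0]]' --hand '[2.8, 2.8]'

```text
time: 14.15
tcp_pos: [0.6313, 0.2901, 0.0203]
ee_rot: [-3.141, 0.0, 1.71]
force: [-0.2, -0.5, -2.3]
opening: 0.0321
```

play_rows --delta_rot '[[0, 0, 0], [0, 0, 0]]' --translation '[[0, 0, -0.1], [0, 0, 0]]' --hand '[2.8, 2.8]'

```text
time: 14.35
tcp_pos: [0.6315, 0.2901, 0.0194]
ee_rot: [3.141, -0.0, 1.71]
force: [-0.2, -0.1, -1.6]
opening: 0.0321
```

play_rows --delta_rot '[[0, 0, 0], [0, 0, 0]]' --translation '[[0, 0, -0.05], [0, 0, 0]]' --hand '[2.8, 2.8]'

```text
time: 14.55
tcp_pos: [0.6315, 0.2901, 0.0193]
ee_rot: [3.142, 0.0, 1.71]
force: [-1.1, -0.3, 0.3]
opening: 0.0323
```

play_rows --delta_rot '[[0, 0, 0], [0, 0, 0]]' --translation '[[0, 0, -0.05], [0, 0, 0]]' --hand '[2.8, 2.8]'

```text
time: 14.75
tcp_pos: [0.6315, 0.2902, 0.0192]
ee_rot: [3.142, -0.0, 1.71]
force: [-2.6, -0.5, 5.0]
opening: 0.0319
```

play_rows --delta_rot '[[0, 0, 0], [0, 0, 0], [0, 0, 0], [0, 0, 0], [0, 0, 0], [0, 0, 0], [0, 0, 0], [0, 0, 0]]' --translation '[[0, 0, 0], [0, 0, 0], [0, 0, 0], [0, 0, 0.5], [0, 0, 1], [0, 0, 2], [0, 0, 2.5], [0, 0, 2.5]]' --hand '[4.4, 4.4, 4.4, 4.4, 4.4, 4.4, 4.4, 4.4]'

```text
time: 15.55
tcp_pos: [0.6315, 0.2901, 0.1051]
ee_rot: [3.141, -0.0, 1.71]
force: [-0.1, -0.3, -0.1]
opening: 0.0438
```

play_rows --delta_rot '[[0, 0, -3.73], [0, 0, -3.73], [0, 0, -3.73], [0, 0, -3.73], [0, 0, -3.73], [0, 0, -3.73], [0, 0, 0], [0, 0, 0]]' --translation '[[-2.99, 0, 0], [-2.99, 0, 0], [-2.99, 0, 0], [-2.99, 0, 0], [-2.99, 0, 0], [-2.99, 0, 0], [0, 0, 0], [0, 0, 0]]' --hand '[4.3, 4.3, 4.3, 4.3, 4.3, 4.3, 4.3, 4.3]'

```text
time: 16.35
tcp_pos: [0.4526, 0.2904, 0.1045]
ee_rot: [3.14, -0.001, 1.321]
force: [0.3, 0.7, 0.6]
opening: 0.043
```

```bash
python3 - <<'E'
from h import *
from bench import status
f=cams.grab_frame("scene")
cv2.imwrite("pics/s6.png",cv2.resize(f[200:410,300:500,::-1],None,fx=2.8,fy=2.8))
f=cams.grab_frame("top")
cv2.imwrite("pics/t3.png",cv2.resize(f[140:300,30:300,::-1],None,fx=2.8,fy=2.8))
s=status.sense();print(s["tcp_pos"],s["force"],s["opening"])
E
```

```text
[0.45347959 0.29028795 0.1044176 ] [-0.58603347 -0.17558781 -0.49316005] 0.04349167990487027
```

View pics/s6.png

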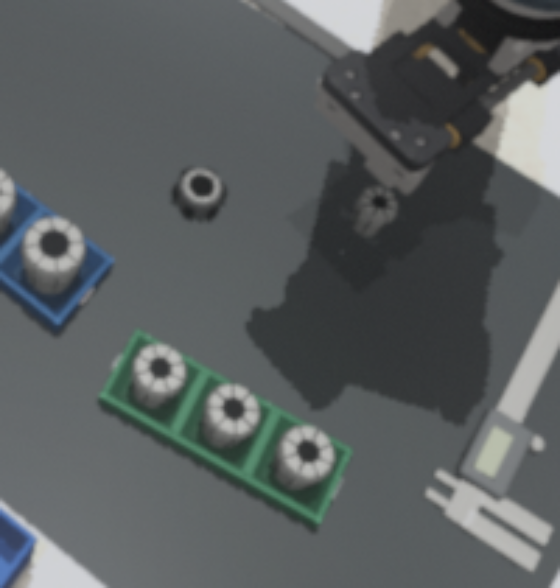

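View pics/t3.png

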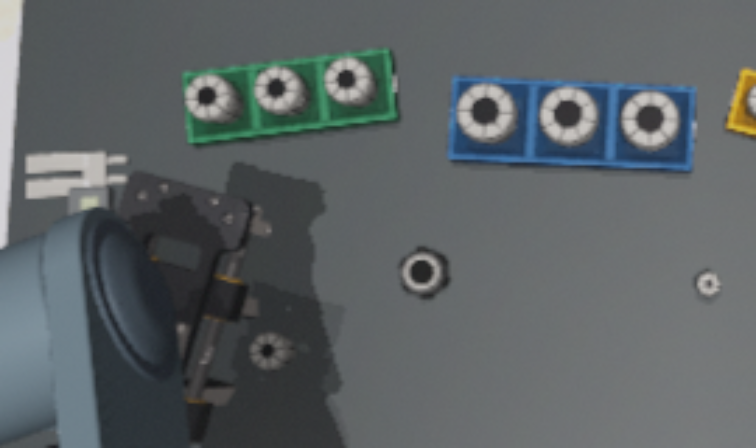

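Collet l is seated level with its neighbours in the green tray. Next I'll grip collet m.

play_rows --delta_rot '[[0, 0, 0], [0, 0, 0], [0, 0, 0], [0, 0, 0], [0, 0, 0], [0, 0, 0], [0, 0, 0]]' --translation '[[-0.05, 0, -2], [0, 0, -2], [0, 0, -2], [0, 0, -1.6], [0, 0, -1], [0, 0, -0.5], [0, 0, 0]]' --hand '[4.2, 4.2, 4.2, 4.2, 4.2, 4.2, 4.2]'

```text
time: 17.15
tcp_pos: [0.4518, 0.29, 0.0122]
ee_rot: [-3.141, 0.0, 1.319]
force: [-0.1, 0.3, 1.1]
opening: 0.0417
```

play_rows --delta_rot '[[0, 0, 0], [0, 0, 0], [0, 0, 0], [0, 0, 0], [0, 0, 0]]' --translation '[[0, 0, 0], [0, 0, 0], [0, 0, 0], [0, 0, 0], [0, 0, 0]]' --hand '[2.1, 2.1, 2.1, 2.1, 2.1]'

```text
time: 17.65
tcp_pos: [0.4522, 0.2904, 0.0132]
ee_rot: [3.14, -0.001, 1.319]
force: [0.2, 0.7, 3.9]
opening: 0.0252
```

play_rows --delta_rot '[[0, 0, 0], [0, 0, 0], [0, 0, 0], [0, 0, 0], [0, 0, 0]]' --translation '[[0, 0, 1], [0, 0, 2], [0, 0, 2.5], [0, 0, 2.5], [0, 0, 1]]' --hand '[2.1, 2.1, 2.1, 2.1, 2.1]'

```text
time: 18.15
tcp_pos: [0.4527, 0.2906, 0.1052]
ee_rot: [3.138, -0.002, 1.319]
force: [0.9, -0.2, -1.1]
opening: 0.025
```

play_rows --delta_rot '[[0, 0, 0], [0, 0, 0], [0, 0, 0], [0, 0, 0], [0, 0, 0], [0, 0, 0], [0, 0, 0], [0, 0, 0], [0, 0, 0], [0, 0, 0], [0, 0, 0], [0, 0, 0], [0, 0, 0], [0, 0, 0], [0, 0, 0], [0, 0, 0], [0, 0, 0], [0, 0, 0]]' --translation '[[0.59, -1.35, 0], [0.59, -1.35, 0], [1.18, -2.7, 0], [1.18, -2.7, 0], [1.18, -2.7, 0], [1.18, -2.7, 0], [1.18, -2.7, 0], [1.18, -2.7, 0], [1.18, -2.7, 0], [1.18, -2.7, 0], [1.18, -2.7, 0], [1.18, -2.7, 0], [1.18, -2.7, 0], [1.18, -2.7, 0], [0.59, -1.35, 0], [0.59, -1.35, 0], [0, 0, 0], [0, 0, 0]]' --hand '[2.1, 2.1, 2.1, 2.1, 2.1, 2.1, 2.1, 2.1, 2.1, 2.1, 2.1, 2.1, 2.1, 2.1, 2.1, 2.1, 2.1, 2.1]'

```text
time: 19.95
tcp_pos: [0.6162, -0.0874, 0.1019]
ee_rot: [-3.14, -0.0, 1.319]
force: [-0.2, 0.6, -0.9]
opening: 0.0248
```

```bash
python3 - <<'E'
from h import *
from bench import status
f=cams.grab_frame("scene")
cv2.imwrite("pics/s7.png",cv2.resize(f[150:290,150:310,::-1],None,fx=4,fy=4))
s=status.sense();print(s["tcp_pos"],s["force"],s["opening"])
E
```

```text
[ 0.61617863 -0.08704076  0.10205661] [-0.13736242 -0.45222785 -1.52473967] 0.024873864569245722
```

View pics/s7.png

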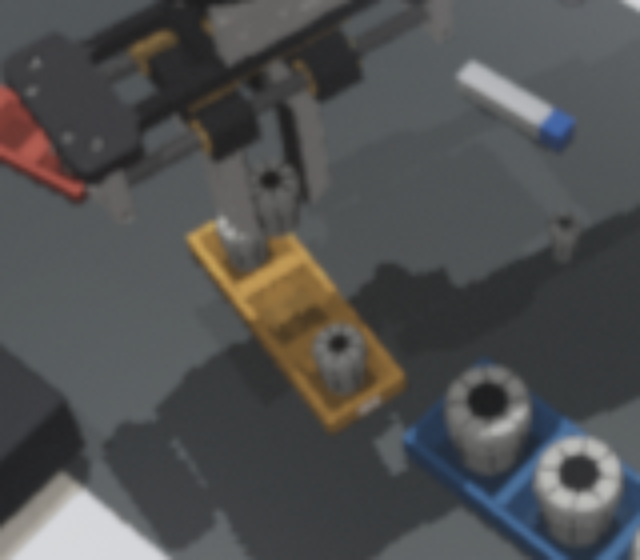

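```bash
python3 - <<'E'
from h import *
print(proj("scene",(.6162,-.0872,.123)), proj("scene",(.615,-.0872,.123)))
E
```

```text
[217.38743786 194.00817263] [217.84620157 193.57964746]
```

play_rows --delta_rot '[[0, 0, 0], [0, 0, 0], [0, 0, 0], [0, 0, 0], [0, 0, 0], [0, 0, 0], [0, 0, 0], [0, 0, 0], [0, 0, 0]]' --translation '[[0.1, -0.05, -1.5], [0, 0, -2], [0, 0, -1.8], [0, 0, -1], [0, 0, -0.7], [0, 0, -0.5], [0, 0, -0.4], [0, 0, -0.3], [0, 0, 0]]' --hand '[2.1, 2.1, 2.1, 2.1, 2.1, 2.1, 2.1, 2.1, 2.1]'

```text
time: 20.9
tcp_pos: [0.6178, -0.0885, 0.0204]
ee_rot: [3.142, 0.0, 1.319]
force: [-0.3, 0.1, -0.6]
opening: 0.0247
```

play_rows --delta_rot '[[0, 0, 0], [0, 0, 0]]' --translation '[[0, 0, -0.1], [0, 0, 0]]' --hand '[2.1, 2.1]'

```text
time: 21.1
tcp_pos: [0.6179, -0.0885, 0.0197]
ee_rot: [3.141, 0.0, 1.319]
force: [-0.2, -0.1, -0.8]
opening: 0.0247
```

play_rows --delta_rot '[[0, 0, 0], [0, 0, 0]]' --translation '[[0, 0, -0.1], [0, 0, 0]]' --hand '[2.1, 2.1]'

```text
time: 21.3
tcp_pos: [0.6177, -0.0884, 0.0185]
ee_rot: [3.142, -0.0, 1.319]
force: [0.0, 0.1, -0.6]
opening: 0.0245
```

play_rows --delta_rot '[[0, 0, 0], [0, 0, 0]]' --translation '[[0, 0, -0.1], [0, 0, 0]]' --hand '[2.1, 2.1]'

```text
time: 21.5
tcp_pos: [0.6176, -0.0884, 0.0173]
ee_rot: [-3.141, -0.0, 1.319]
force: [-0.6, 0.5, -0.8]
opening: 0.0247
```

play_rows --delta_rot '[[0, 0, 0], [0, 0, 0]]' --translation '[[0, 0, -0.1], [0, 0, 0]]' --hand '[2.1, 2.1]'

```text
time: 21.7
tcp_pos: [0.6177, -0.0884, 0.0164]
ee_rot: [3.142, 0.0, 1.319]
force: [0.3, 0.3, -1.0]
opening: 0.0252
```

play_rows --delta_rot '[[0, 0, 0], [0, 0, 0]]' --translation '[[0, 0, -0.05], [0, 0, 0]]' --hand '[2.1, 2.1]'

```text
time: 21.9
tcp_pos: [0.6178, -0.0884, 0.0163]
ee_rot: [-3.142, 0.0, 1.319]
force: [-0.6, -0.5, 1.4]
opening: 0.0249
```

play_rows --delta_rot '[[0, 0, 0], [0, 0, 0]]' --translation '[[0, 0, -0.05], [0, 0, 0]]' --hand '[2.1, 2.1]'

```text
time: 22.1
tcp_pos: [0.6179, -0.0885, 0.0163]
ee_rot: [-3.142, 0.0, 1.319]
force: [-2.5, 0.6, 5.2]
opening: 0.0251
```

play_rows --delta_rot '[[0, 0, 0], [0, 0, 0], [0, 0, 0], [0, 0, 0], [0, 0, 0], [0, 0, 0], [0, 0, 0], [0, 0, 0]]' --translation '[[0, 0, 0], [0, 0, 0], [0, 0, 0], [0, 0, 0.5], [0, 0, 1], [0, 0, 2], [0, 0, 2.5], [0, 0, 2.5]]' --hand '[3.6, 3.6, 3.6, 3.6, 3.6, 3.6, 3.6, 3.6]'

```text
time: 22.9
tcp_pos: [0.6178, -0.0884, 0.1021]
ee_rot: [3.141, 0.0, 1.319]
force: [0.0, -0.0, -0.2]
opening: 0.0359
```

play_rows --delta_rot '[[0, 0, 3.74], [0, 0, 3.74], [0, 0, 3.74], [0, 0, 3.74], [0, 0, 3.74], [0, 0, 3.74], [0, 0, 0], [0, 0, 0]]' --translation '[[-1.93, 1.345, 0], [-1.93, 1.345, 0], [-1.93, 1.345, 0], [-1.93, 1.345, 0], [-1.93, 1.345, 0], [-1.93, 1.345, 0], [0, 0, 0], [0, 0, 0]]' --hand '[3.3, 3.3, 3.3, 3.3, 3.3, 3.3, 3.3, 3.3]'

```text
time: 23.7
tcp_pos: [0.5026, -0.0079, 0.1014]
ee_rot: [3.14, 0.001, 1.71]
force: [-1.0, -0.3, -0.6]
opening: 0.0331
```

```bash
python3 - <<'E'
from h import *
from bench import status
f=cams.grab_frame("scene")
cv2.imwrite("pics/s8.png",cv2.resize(f[120:280,180:340,::-1],None,fx=3.7,fy=3.7))
f=cams.grab_frame("top")
cv2.imwrite("pics/t4.png",cv2.resize(f[140:300,180:450,::-1],None,fx=2.8,fy=2.8))
s=status.sense();print(s["tcp_pos"],s["force"],s["opening"])
E
```

```text
[ 0.50306824 -0.00831037  0.10122059] [-0.39799995  0.20036118 -0.6678189 ] 0.03286098148777702
```

View pics/s8.png

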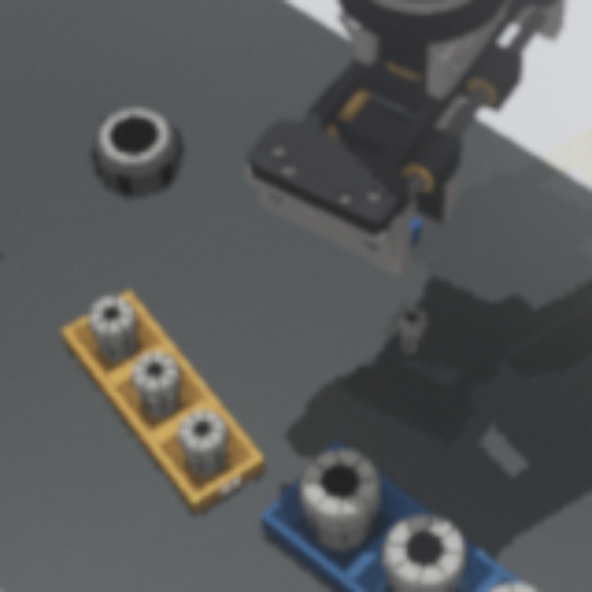

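View pics/t4.png

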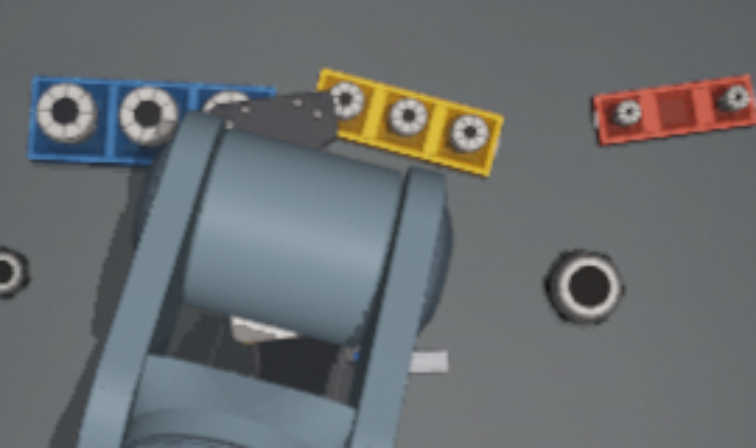

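Collet m is seated level in the ochre tray. Collet s is next.

play_rows --delta_rot '[[0, 0, 0], [0, 0, 0], [0, 0, 0], [0, 0, 0], [0, 0, 0], [0, 0, 0], [0, 0, 0]]' --translation '[[-0.05, 0, -2], [0, 0, -2], [0, 0, -2], [0, 0, -1.6], [0, 0, -1], [0, 0, -0.45], [0, 0, 0]]' --hand '[3.2, 3.2, 3.2, 3.2, 3.2, 3.2, 3.2]'

```text
time: 24.5
tcp_pos: [0.5016, -0.0079, 0.0098]
ee_rot: [-3.141, -0.0, 1.71]
force: [-0.7, -0.0, 1.2]
opening: 0.0322
```

play_rows --delta_rot '[[0, 0, 0], [0, 0, 0], [0, 0, 0], [0, 0, 0], [0, 0, 0], [0, 0, 0]]' --translation '[[0, 0, 0], [0, 0, 0], [0, 0, 0], [0, 0, 0], [0, 0, 0], [0, 0, 0]]' --hand '[1.3, 1.3, 1.3, 1.3, 1.3, 1.3]'

```text
time: 25.1
tcp_pos: [0.5021, -0.0079, 0.0106]
ee_rot: [3.14, 0.001, 1.711]
force: [0.4, 0.3, 5.2]
opening: 0.0157
```

play_rows --delta_rot '[[0, 0, 0], [0, 0, 0], [0, 0, 0], [0, 0, 0], [0, 0, 0]]' --translation '[[0, 0, 1], [0, 0, 2], [0, 0, 2.5], [0, 0, 2.5], [0, 0, 1]]' --hand '[1.3, 1.3, 1.3, 1.3, 1.3]'

```text
time: 25.6
tcp_pos: [0.5025, -0.0079, 0.1025]
ee_rot: [3.138, 0.001, 1.711]
force: [0.2, 0.3, -0.2]
opening: 0.0154
```

play_rows --delta_rot '[[0, 0, 0], [0, 0, 0], [0, 0, 0], [0, 0, 0], [0, 0, 0], [0, 0, 0], [0, 0, 0], [0, 0, 0], [0, 0, 0], [0, 0, 0], [0, 0, 0], [0, 0, 0], [0, 0, 0], [0, 0, 0], [0, 0, 0]]' --translation '[[0.58, -1.23, 0], [0.58, -1.23, 0], [1.16, -2.46, 0], [1.16, -2.46, 0], [1.16, -2.46, 0], [1.16, -2.46, 0], [1.16, -2.46, 0], [1.16, -2.46, 0], [1.16, -2.46, 0], [1.16, -2.46, 0], [1.16, -2.46, 0], [0.58, -1.23, 0], [0.58, -1.23, 0], [0, 0, 0], [0, 0, 0]]' --hand '[1.3, 1.3, 1.3, 1.3, 1.3, 1.3, 1.3, 1.3, 1.3, 1.3, 1.3, 1.3, 1.3, 1.3, 1.3]'

```text
time: 27.1
tcp_pos: [0.6286, -0.2778, 0.0993]
ee_rot: [-3.141, -0.001, 1.711]
force: [0.4, 0.2, -0.7]
opening: 0.0157
```

```bash
python3 - <<'E'
from h import *
from bench import status
f=cams.grab_frame("scene")
cv2.imwrite("pics/s9.png",cv2.resize(f[110:230,90:250,::-1],None,fx=5,fy=5))
s=status.sense();print(s["tcp_pos"],s["force"],s["opening"],proj("scene",s["tcp_pos"]+[0,0,.0175]))
E
```

```text
[ 0.62862556 -0.27742905  0.09953243] [ 0.23062537  0.18536757 -0.49946451] 0.01568801098239559 [141.07813595 148.47495545]
```

View pics/s9.png

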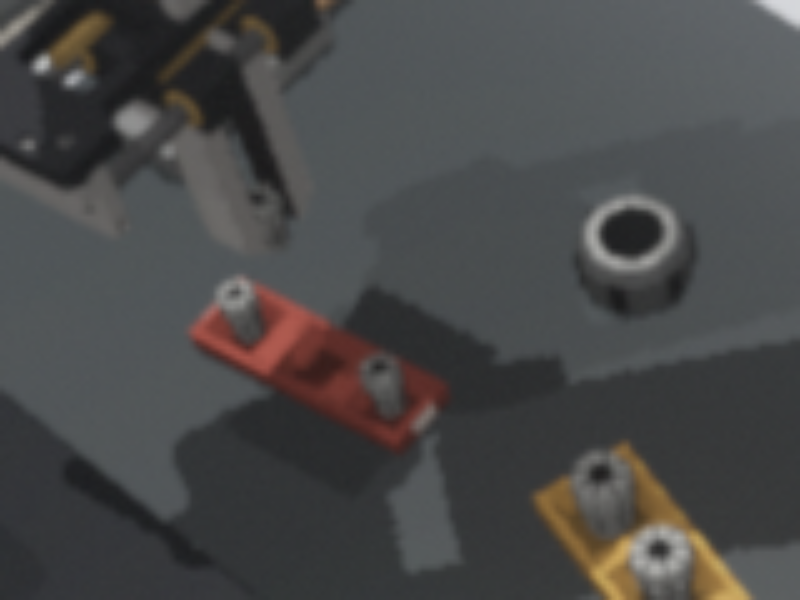

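play_rows --delta_rot '[[0, 0, 0], [0, 0, 0], [0, 0, 0], [0, 0, 0], [0, 0, 0], [0, 0, 0], [0, 0, 0], [0, 0, 0], [0, 0, 0]]' --translation '[[0, -0.05, -1.5], [0, 0, -2], [0, 0, -1.8], [0, 0, -1], [0, 0, -0.7], [0, 0, -0.5], [0, 0, -0.4], [0, 0, -0.3], [0, 0, 0]]' --hand '[1.3, 1.3, 1.3, 1.3, 1.3, 1.3, 1.3, 1.3, 1.3]'

```text
time: 28.05
tcp_pos: [0.629, -0.2789, 0.0179]
ee_rot: [3.142, 0.0, 1.711]
force: [-0.2, -0.1, -1.1]
opening: 0.0155
```

play_rows --delta_rot '[[0, 0, 0], [0, 0, 0]]' --translation '[[0, 0, -0.1], [0, 0, 0]]' --hand '[1.3, 1.3]'

```text
time: 28.25
tcp_pos: [0.6292, -0.2789, 0.0173]
ee_rot: [3.141, 0.0, 1.711]
force: [0.5, 0.3, 0.4]
opening: 0.0157
```

play_rows --delta_rot '[[0, 0, 0], [0, 0, 0]]' --translation '[[0, 0, -0.1], [0, 0, 0]]' --hand '[1.3, 1.3]'

```text
time: 28.45
tcp_pos: [0.629, -0.2788, 0.016]
ee_rot: [3.142, 0.0, 1.711]
force: [0.2, -0.1, -0.8]
opening: 0.0154
```

play_rows --delta_rot '[[0, 0, 0], [0, 0, 0]]' --translation '[[0, 0, -0.1], [0, 0, 0]]' --hand '[1.3, 1.3]'

```text
time: 28.65
tcp_pos: [0.629, -0.2788, 0.0148]
ee_rot: [-3.141, -0.0, 1.711]
force: [0.8, -0.5, -0.3]
opening: 0.0154
```

play_rows --delta_rot '[[0, 0, 0], [0, 0, 0]]' --translation '[[0, 0, -0.1], [0, 0, 0]]' --hand '[1.3, 1.3]'

```text
time: 28.85
tcp_pos: [0.629, -0.2788, 0.0139]
ee_rot: [3.142, -0.0, 1.711]
force: [0.7, -0.2, -0.2]
opening: 0.0157
```

play_rows --delta_rot '[[0, 0, 0], [0, 0, 0]]' --translation '[[0, 0, -0.05], [0, 0, 0]]' --hand '[1.3, 1.3]'

```text
time: 29.05
tcp_pos: [0.6291, -0.2789, 0.0137]
ee_rot: [3.142, 0.0, 1.711]
force: [-1.3, 0.8, 1.5]
opening: 0.0153
```

Contact is starting at the expected height. I'll make one more small step, release, and retreat up and back.

play_rows --delta_rot '[[0, 0, 0], [0, 0, 0]]' --translation '[[0, 0, -0.05], [0, 0, 0]]' --hand '[1.3, 1.3]'

```text
time: 29.25
tcp_pos: [0.6293, -0.2791, 0.0137]
ee_rot: [3.141, 0.001, 1.711]
force: [-2.0, -0.0, 6.2]
opening: 0.0156
```

play_rows --delta_rot '[[0, 0, 0], [0, 0, 0], [0, 0, 0], [0, 0, 0], [0, 0, 0], [0, 0, 0], [0, 0, 0], [0, 0, 0]]' --translation '[[0, 0, 0], [0, 0, 0], [0, 0, 0], [0, 0, 0.5], [0, 0, 1], [0, 0, 2], [0, 0, 2.5], [0, 0, 2.5]]' --hand '[2.6, 2.6, 2.6, 2.6, 2.6, 2.6, 2.6, 2.6]'

```text
time: 30.05
tcp_pos: [0.6291, -0.2789, 0.0996]
ee_rot: [3.141, 0.0, 1.711]
force: [-0.1, 0.5, -0.3]
opening: 0.026
```

play_rows --delta_rot '[[0, 0, 0], [0, 0, 0], [0, 0, 0], [0, 0, 0], [0, 0, 0], [0, 0, 0], [0, 0, 0], [0, 0, 0]]' --translation '[[-3, 0, 1.5], [-3, 0, 1.5], [-3, 0, 1.5], [-3, 0, 1.5], [-3, 0, 1], [-3, 0, 1], [0, 0, 0], [0, 0, 0]]' --hand '[2.6, 2.6, 2.6, 2.6, 2.6, 2.6, 2.6, 2.6]'

```text
time: 30.85
tcp_pos: [0.4492, -0.2792, 0.1791]
ee_rot: [3.14, 0.002, 1.71]
force: [0.5, 0.2, -0.1]
opening: 0.0257
```

```bash
python3 - <<'E'
from h import *
f=cams.grab_frame("scene");np.save("sceneF.npy",f)
cv2.imwrite("pics/s10.png",cv2.resize(f[110:400,90:450,::-1],None,fx=2.05,fy=2.05))
t=cams.grab_frame("top")
cv2.imwrite("pics/t5.png",cv2.resize(t[140:300,80:470,::-1],None,fx=2,fy=2))
for n,p,z in(("xl",(233,181),.049),("l",(129,171),.043),("m",(326,181),.037),("s",(424,178),.0305)):
    a=blob(t,*p,h=12);print(n,np.round(a,1),ray("top",*a[:2],z)[:2].round(4))
    w=ray("top",*a[:2],z);w=w+[.0023,.0014,0];c=proj("scene",w);b=blob(f,*c,h=10);print("  scene",np.round(b,1),"expect",c.round(1),ray("scene",*b[:2],z)[:2].round(4))
E
```

```text
xl [232.5 180.5  19.7  20. ] [0.6131 0.0886]
  scene [294.4 268.2  18.6  21.4] expect [294.2 268.1] [0.6154 0.0904]
l [128.4 171.2  15.6  16.1] [0.6296 0.2892]
  scene [382.9 345.7  16.9  18.6] expect [382.9 345.8] [0.6318 0.2905]
m [325.5 181.   12.3  12.6] [ 0.6166 -0.089 ]
  scene [221.4 219.8  10.7  12.3] expect [221.3 219.7] [ 0.6188 -0.0874]
s [423.7 177.1   7.9   8.2] [ 0.6277 -0.2792]
  scene [150.9 175.6   6.8   7.9] expect [150.8 175.6] [ 0.6297 -0.2776]
```

View pics/s10.png

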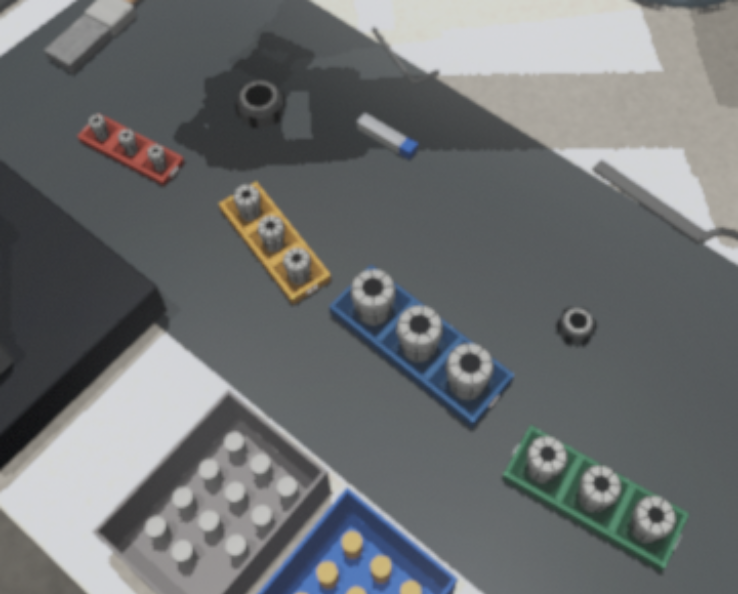

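View pics/t5.png

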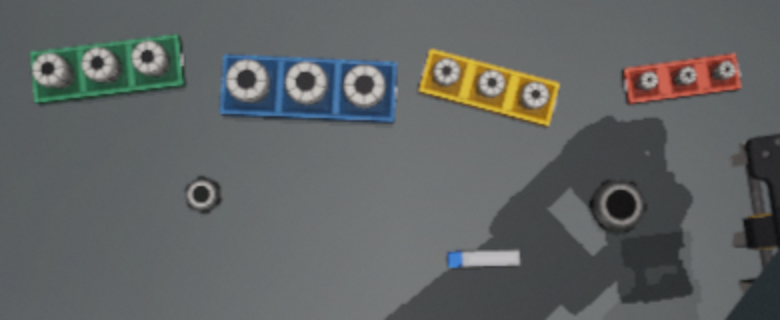

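Both views put all four collets at their seated heights, in line with their neighbours. The nuts have not moved and the robot is clear of everything.

```bash
python3 -c "
from bench import hand_in
print(hand_in())"
```

```text
the job is handed in; nothing more can be done
None
```

All four spring collets are back upright, narrow end down, in the empty middle pockets of their own trays. The job is handed in, at about 31 s of the 102 s allowed.

- **Placing:** I gripped each collet at its ring with 25 N, jaws across the tray. I lowered it in 1 mm and 0.5 mm steps until the wrist force showed it on the pocket floor, at the expected height, and only then opened the fingers. In those touchdown readings, the force never went above about 6 N.
- **Last checks:** In both cameras each collet's top is within about 1 mm of the tray centre at the seated height. In the pictures all four stand level with their fixed neighbours. The two nuts look unmoved by eye; I did not measure them. The arm finished clear of everything.
- **Disagreements:**
  - The two cameras differed by a steady 2.3 mm in x and 1.4 mm in y, about the stated calibration error, so I used their average.
  - One of the fixed collets in the red tray gave a bad reading in the top view, so I placed that tray from the scene view and its colour outline.
  - The gripper opening read 0.6 to 1.5 mm under the ring diameters on every grasp.

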